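# Fit the spare media converter in the wall box

### The job

Unhook the spare media converter from the blue stand, lay it on its back on the teal mat and let go so that you can take it again squarely from above, then fit it in the free bay of the open wall box: keyhole lug over the brass thumbscrew, drawn back until the screw's neck is in the narrow end of the keyhole. Turn the thumbscrew clockwise until it seats, stop as soon as the resistance rises rather than forcing it, and leave the other things on the bench where they are.

Things in the scene. Friction and masses are not known exactly. Their poses are not given: they have to be found in the camera images.
- converter_centre (a point): Centre (half-way up) of the loose spare media converter, 0.24 kg: dark grey box 80 (x) x 54 (y) x 28 mm (z), vents and three lamps on its face. z comes out of its face (up when it lies on its back), x runs along it to its steel lug. At the start it hangs by the lug: lug up, face away from the upright, tail leaning back to the upright by about 0.13 rad.
- keyhole_end (a point): On the converter, axes as its centre: the closed end of the keyhole's narrow slot, 86 mm from the converter's centre along its x. The lug is a plate 3 mm thick, 46 mm wide, flush with the converter's back, from the box end (x = 40) to x = 95 mm. Keyhole: 25 mm wide from x = 40 to 62, narrowing to a slot 10 mm wide from 67 to 86 mm. It hangs on the hook by this point.
- hook_tip (a point): Top of the upturned tip of the 5 mm steel hook; x points from it level to the stand's upright, z up. The arm lies 26 mm below it and runs 66 mm to the upright; the lug hangs on the arm close behind the tip. Lift the converter straight up 27 to 35 mm (at 40 mm the box end meets the arm), then draw it away along -x.
- hookstand: Fixed blue slotted upright, 34 mm wide and 281 mm high, on a dark foot 110 x 140 mm; origin under the upright. The hook comes out of its -x side, 240 mm above the bench.
- mat_top (a point): Centre of the upper face of the fixed teal mat, 180 (x) x 200 (y) mm, 3 mm thick, where the converter is laid down.
- wallbox: Open beige sheet-steel wall box fixed on its back, 270 (x) x 300 (y) mm, walls 45 mm high and 3 mm thick, floor 3 mm thick; origin under its centre. On the floor from y = -126 to -64 mm sits a black jack block, 31 mm high, already fitted. The free bay runs along x at y = +45 mm.
- bay_screw_foot (a point): Where the thumbscrew's axis meets the box floor, at box x = 70, y = 45 mm; x runs along the bay, from the bay to the screw; z up. The neck is 6.4 mm thick. Fitted, the converter lies flat on the floor, its x along this x, this point 74 to 83 mm from its centre (neck in the slot). Two guide lips 7 mm high, 63 mm apart, stand beside the last 22 mm of its tail.
- thumbscrew_head (a point): Centre of the brass knurled head, 17 mm in diameter and 26 mm high, axis upright. Its underside is 9 mm above the bench at joint 0 and sinks 0.95 mm per rad; when seated it just presses on the lug.
- thumbscrew (a joint): Angle of the thumbscrew (rad), growing clockwise seen from above (tightening). It starts between 0.75 and 1.4 and runs freely (about 0.03 N m) to 3.6, where it seats; beyond that it only winds up, about 0.055 rad per 0.1 N m, and springs back when let go. Wound beyond 3.85 it is over-tightened.
- screwdriver: Loose screwdriver lying on the bench, to be left alone.
- mug: White mug, 92 mm high, to be left alone.
- tape: Yellow tape measure, 62 mm high, to be left alone.
- adaptor: Black power adaptor, 92 x 48 x 31 mm, to be left alone.
- drawer: Clear parts drawer with screws, 130 x 60 x 42 mm, to be left alone.
- cleaner: White cleaner bottle, 130 mm high, to be left alone.
- wrench: Loose spanner lying on the bench, 160 mm long, to be left alone.
Not all that is in view belongs to the job. What is shaped like the part that bears converter_centre but orange is not meant.

How it is judged:
On the way, in this order (a step that is already met when the one before it is completed fails the run):
1. the converter lies on its back on the mat, let go (angle between converter_centre's own z axis and vertical below 0.12 rad and x of converter_centre in the frame of mat_top between -0.1 and 0.1 m and y of converter_centre in the frame of mat_top between -0.11 and 0.11 m and z of converter_centre in the frame of mat_top between 0.01 and 0.018 m and contact force between the fingers and converter below 0.2 N), for 0.2 s.
2. the converter lies in the bay with the screw's neck in the narrow end of the keyhole (x of bay_screw_foot in the frame of converter_centre between 0.074 and 0.0865 m and y of bay_screw_foot in the frame of converter_centre between -0.004 and 0.004 m and z of bay_screw_foot in the frame of converter_centre between -0.0175 and -0.0115 m and angle between converter_centre's own z axis and vertical below 0.06 rad), for 0.2 s.
3. the thumbscrew is turned home (value of joint thumbscrew above 3.48 rad), for 0.1 s.
At the end, for the whole second after the job is handed in: The converter lies flat in the free bay (0.06 rad), in line with it (0.12 rad), the screw neck in the narrow slot (74 mm or more from the converter centre, 4 mm sideways), and the thumbscrew is turned to within 0.15 rad of its seat at 3.6 rad, not wound up (all of step 2 and value of joint thumbscrew between 3.45 and 3.8 rad and angle between the x axis of converter_centre and the x axis of bay_screw_foot, either way round below 0.12 rad); the robot touches nothing.
It fails at once if the thumbscrew is forced past its seat (wound beyond 3.85 rad) (value of joint thumbscrew above 3.85 rad).
It fails at once if another thing on the bench is moved more than 30 mm (distance of any of screwdriver, mug, tape, adaptor, drawer, cleaner, wrench from where it was at the start of the episode above 0.03 m).
It also fails if it takes over 72 s, if anything falls off the work surface, if the arm or the gripper's body presses on something with over 40 N, if the wrist force passes 120 N, or if a joint passes its speed limit or range.

### The arm

A 7-joint arm with a two-finger parallel gripper is mounted at the origin on the work surface. World frame = base frame: x ahead of the robot, y to its left, z up, the work surface at z = 0. Lengths are in m, angles in rad, forces in N, time in s.
With the tool pointing down it reaches from about 0.425 to 0.925 m from the base axis. Payload 6.8 kg.
Tool frame: the origin (TCP) lies on the centre line of the jaws, within the pads' length; the fingertips stand 8 mm ahead of it and the grasp point (between the pads) lies 11 mm behind it; z points along the fingers, y is the line along which they close (so a half turn about z gives the same grasp; the last joint's range is limited). The gripper opens to 85 mm and grips with 20 to 120 N. Pads are 22 mm wide; open, the fingers measure 114 mm over their backs; the gripper's body (76 mm by 85 mm) begins 54 mm behind the grasp point. The pads swing forward as they close: fully open they stand 13 mm farther back than shut.
Start: joints at [1.122, 0.477, 0.022, 1.555, -0.011, 1.109, -0.083], TCP at [0.226, -0.636, 0.239] pointing down, gripper open.
Joint ranges: [-2.96, 2.96], [-0.34, 2.1], [-1.41, 1.46], [0.24, 2.44], [-1.37, 4.51], [0.17, 1.92], [-2.96, 2.96]. Speed limits (rad/s): [2.39, 2.39, 3.14, 3.14, 3.14, 3.14, 3.14].

### API

Orientations are given as a unit quaternion [w, x, y, z].
In Python, from rig import bot, let_go, close_gripper, status, optics gives the robot as it stands. Calls block until the motion is done:
- bot.move_to(position, orientation): joint-space move of the TCP to a pose.
- bot.move_linear(position, rot=None, feed=0.15, contact_N=None): straight line of the TCP; rot=None keeps the orientation; feed is the mean speed in m/s. With contact_N (N) it stops when the force on the tool has changed by that much, and returns True; else False.
- bot.set_joints(angles): joint-space move.
- let_go() and close_gripper(strength=None): open the fingers fully, or close them until they stop; strength is the grip in N (None keeps the last).
- bot.dwell(seconds).
- bot.inverse_kinematics(position, orientation): joint angles nearest the present ones, or None.
- status.sense(): the state.
- optics.capture(name): name is "scene" or "top"; returns a dict with "img" (480x640x3 uint8, red, green, blue), "range_z" (480x640 float32, m along the optical axis (not along the pixel's ray), 0 where there is no reading), "fx", "fy", "cx", "cy" (pixels), "world_from_camera" (4x4, takes a point from camera to world coordinates). Camera axes: x right, y up, looking along -z (the intrinsics and any distortion apply to the point x, -y, -z); pixel columns grow to the right and rows downward; lengths in m; the calibration is good to about 2 mm. A picture is of the moment at which its call begins.
A pose or a line that the arm cannot do raises bot.MotionError and nothing moves.
- bot.sign_off(): hands the job in; it is judged then, once.
The state is a dict: "time_s": time; "joint_pos": joint angles; "joint_vel": joint speeds; "tau": joint torques, N m; "tcp_pos": TCP position; "ee_rot": TCP orientation; "wrist_force": force on the tool from outside, world axes, zero at the start; "moment": the same for the moment, N m; "width": finger opening in m; "grip_force": force on a finger pad.
Only numpy, scipy, OpenCV 4.12 (cv2) and the standard library are available. Lean on these libraries where they do the work, as an engineer would, in place of code of your own. Each camera call takes 0.05 s, during which the arm holds its last target. There are 200 camera calls.

## Working session

There is one attempt and no reset: what is moved stays moved. The work goes in short steps, each a Python script; the robot and the scene stay as the last script left them, time stands still between calls to the robot, and variables do not carry over. Pictures are saved under pics/ and viewed, at most 10 in all, crops included, and the job is handed in when it is done.

```bash
ls; mkdir -p pics
python3 - <<'E'
from rig import bot,status,optics
import cv2,numpy as np
s=status.sense();print(s)
for n in("scene","top"):
    c=optics.capture(n);np.savez(f"{n}0.npz",**c)
    cv2.imwrite(f"pics/{n}0.png",c["img"][:,:,::-1]);print(n,c["fx"],c["fy"],c["cx"],c["cy"],c["world_from_camera"].round(3).tolist(),[k for k in c])
E
```

```text
pics
{'time_s': 0.0, 'joint_pos': array([ 1.12188944,  0.47779763,  0.02232621,  1.55644934, -0.01146558,
        1.10933208, -0.08314087]), 'joint_vel': array([ 8.91624764e-05,  8.58559778e-04, -9.08160047e-04, -1.57744263e-03,
        9.34734315e-04, -4.61253107e-04,  3.92422287e-04]), 'tau': array([-7.55048713e-04, -5.96441710e+01,  1.60736818e+00, -2.81190115e+01,
        1.24478806e-02,  9.47217224e-03,  1.21485149e-05]), 'tcp_pos': array([ 0.22540586, -0.63562982,  0.23832802]), 'ee_rot': array([-8.98347966e-04,  9.85515317e-01,  1.69583891e-01, -2.37288604e-04]), 'wrist_force': array([-0.23728907, -0.67345716, -0.07695075]), 'moment': array([-0.02158622, -0.02476217,  0.01098665]), 'grip_force': 0.0, 'width': 0.0851013744551298}
scene 539.9296980438929 539.9296980438929 324.9928286388898 254.5783280742731 [[-0.435, -0.619, 0.654, 1.29], [0.901, -0.295, 0.32, 0.536], [-0.005, 0.728, 0.685, 1.001], [0.0, 0.0, 0.0, 1.0]] ['img', 'range_z', 'fx', 'fy', 'cx', 'cy', 'world_from_camera']
top 549.208975470687 549.208975470687 322.2792294633796 242.05311119343727 [[-0.009, 0.985, -0.17, 0.276], [-1.0, -0.008, 0.002, 0.161], [0.001, 0.17, 0.985, 1.467], [0.0, 0.0, 0.0, 1.0]] ['img', 'range_z', 'fx', 'fy', 'cx', 'cy', 'world_from_camera']
```

View pics/scene0.png

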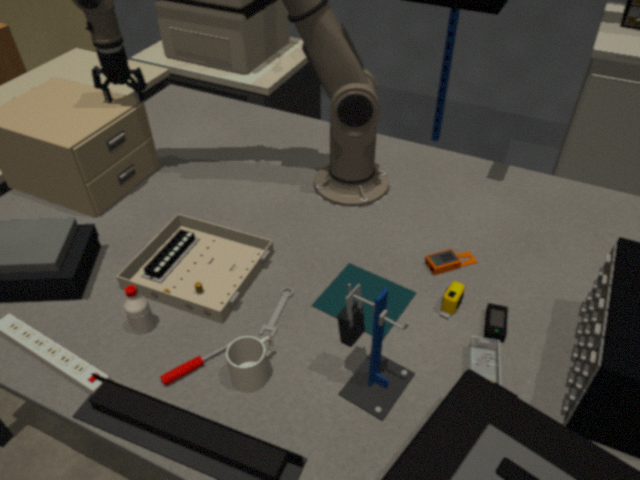

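View pics/top0.png

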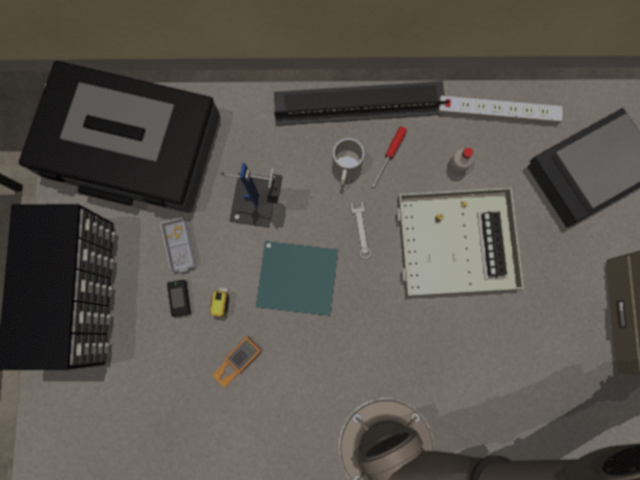

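The top view has the image up direction along world +x and left along +y. The blue upright is at (248,185), the hanging converter at (273,188), the mat at (297,278), the wall box at (460,243) and the brass screw at (438,217). In the scene view the converter hangs at (350,325) and the orange decoy lies at (450,262).

```bash
cat > h.py <<'E'
import numpy as np,cv2
from scipy.spatial.transform import Rotation as R
def cloud(c):
    v,u=np.mgrid[0:480,0:640];d=c["range_z"];T=c["world_from_camera"]
    p=np.stack([(u-c["cx"])*d/c["fx"],-(v-c["cy"])*d/c["fy"],-d],-1)
    return p@T[:3,:3].T+T[:3,3]
def quat(z,y):   # tool z axis, closing axis y
    z=z/np.linalg.norm(z);y=y-z*(y@z);y/=np.linalg.norm(y)
    q=R.from_matrix(np.c_[np.cross(y,z),y,z]).as_quat();return q[[3,0,1,2]]
def rect(p):
    (a,b),s,t=cv2.minAreaRect(p[:,:2].astype(np.float32));return np.round([a,b,*s,t],4)
E
python3 - <<'E'
from h import *
for n in("scene","top"):
    c=dict(np.load(n+"0.npz"));P=cloud(c);ok=c["range_z"]>0
    hsv=cv2.cvtColor(c["img"],cv2.COLOR_RGB2HSV);h,s,v=[hsv[...,i].astype(int) for i in range(3)]
    X,Y,Z=P[...,0],P[...,1],P[...,2]
    reg=(lambda a,b,e,f:ok&(X>a)&(X<b)&(Y>e)&(Y<f))
    def rep(nm,m):
        p=P[m]; print(n,nm,len(p), *( [rect(p),p.mean(0).round(4),np.percentile(p,[2,98],axis=0).round(3).tolist()] if len(p)>3 else []))
    m=(h>80)&(h<100)&(s>80)&(Z<.02)&reg(.3,.8,0,.6); m=cv2.morphologyEx(m.astype(np.uint8),cv2.MORPH_OPEN,np.ones((3,3)))>0
    rep("mat",m)
    blue=(h>100)&(h<125)&(s>140)&reg(.4,.9,0,.6)
    rep("blue",blue&(Z>.04)); rep("bluetop",blue&(Z>.26))
    if n=="scene":
        for z0 in np.arange(.06,.29,.02): rep("blue%.2f"%z0,blue&(Z>z0)&(Z<z0+.02))
    st=reg(.55,.85,.1,.45)&~blue
    for z0 in np.arange(.08,.29,.02): rep("st%.2f"%z0,st&(Z>z0)&(Z<z0+.02))
    rim=reg(.35,.85,-.45,.02)&(Z>.038)&(Z<.05)
    rep("rim",rim)
    rep("brass",reg(.5,.8,-.3,.0)&(h>12)&(h<28)&(s>120)&(Z>.015)&(Z<.045))
    for cc,nm in(((438,217),'a'),((463,204),'b')):
        if n=="top":
            u,w=cc; print(nm,P[w-2:w+3,u-2:u+3,2].round(3).tolist(),hsv[w,u],P[w,u].round(3))
    rep("foot",reg(.5,.85,.1,.45)&(v<70)&(Z<.02)&(Z>.002))
E
python3 - <<'E'
import cv2
a=cv2.imread('pics/scene0.png')[270:420,300:430];b=cv2.imread('pics/top0.png')[150:235,215:300]
a=cv2.resize(a,(520,600),interpolation=2);b=cv2.resize(b,(280,280),interpolation=2);import numpy as np
o=np.zeros((600,800,3),np.uint8);o[:,:520]=a;o[:280,520:]=b
o[290:570,520:]=cv2.resize(cv2.imread('pics/top0.png')[185:300,400:515],(280,280),interpolation=2)
cv2.imwrite('pics/crop0.png',o)
E
```

```text
scene mat 2589 [ 0.4373  0.2276  0.1971  0.1786 83.615 ] [0.4265 0.2223 0.001 ] [[0.351, 0.13, -0.003], [0.516, 0.324, 0.005]]
scene blue 655 [7.62400e-01 3.10100e-01 1.06000e-02 2.65700e-01 7.64256e+01] [0.6571 0.338  0.1752] [[0.637, 0.332, 0.045], [0.67, 0.342, 0.28]]
scene bluetop 133 [6.51600e-01 3.36500e-01 8.40000e-03 3.77000e-02 8.05971e+01] [0.6537 0.3376 0.2739] [[0.635, 0.332, 0.26], [0.669, 0.342, 0.281]]
scene blue0.06 47 [6.53900e-01 3.37800e-01 6.70000e-03 3.06000e-02 7.83409e+01] [0.6572 0.3385 0.0691] [[0.639, 0.333, 0.061], [0.669, 0.342, 0.078]]
scene blue0.08 51 [6.55600e-01 3.38900e-01 4.30000e-03 2.96000e-02 7.36712e+01] [0.6568 0.3386 0.0896] [[0.641, 0.334, 0.081], [0.669, 0.342, 0.1]]
scene blue0.10 44 [6.56500e-01 3.38800e-01 4.70000e-03 2.83000e-02 7.47805e+01] [0.6578 0.3383 0.1097] [[0.642, 0.334, 0.1], [0.67, 0.342, 0.119]]
scene blue0.12 48 [6.54800e-01 3.39100e-01 3.20000e-03 3.04000e-02 7.77714e+01] [0.6567 0.3388 0.1302] [[0.642, 0.335, 0.121], [0.67, 0.342, 0.139]]
scene blue0.14 51 [6.52900e-01 3.39500e-01 2.70000e-03 3.44000e-02 7.93778e+01] [0.65
[... 4946 characters left out ...]
 -1.89300e-01  8.50000e-03  8.96000e-02  2.90997e+01] [ 0.6012 -0.1763  0.0292] [[0.585, -0.229, 0.017], [0.631, -0.149, 0.039]]
a [[0.001, 0.029, 0.036, 0.039, 0.038], [0.019, 0.037, 0.039, 0.036, 0.038], [0.022, 0.033, 0.032, 0.037, 0.027], [0.023, 0.034, 0.027, 0.031, 0.036], [0.021, 0.029, 0.03, 0.029, 0.036]] [ 24 128 128] [ 0.589 -0.152  0.032]
b [[0.002, 0.004, 0.012, 0.003, 0.013], [0.002, 0.017, 0.017, 0.017, 0.022], [0.002, 0.013, 0.017, 0.014, 0.017], [0.007, 0.006, 0.015, 0.023, 0.013], [-0.002, 0.011, 0.009, 1.467, 0.01]] [ 21 131 134] [ 0.628 -0.225  0.017]
top foot 1082 [ 0.6932  0.2965  0.3571  0.2453 79.54  ] [0.6333 0.3482 0.0061] [[0.58, 0.3, 0.002], [0.702, 0.401, 0.013]]
```

View pics/crop0.png

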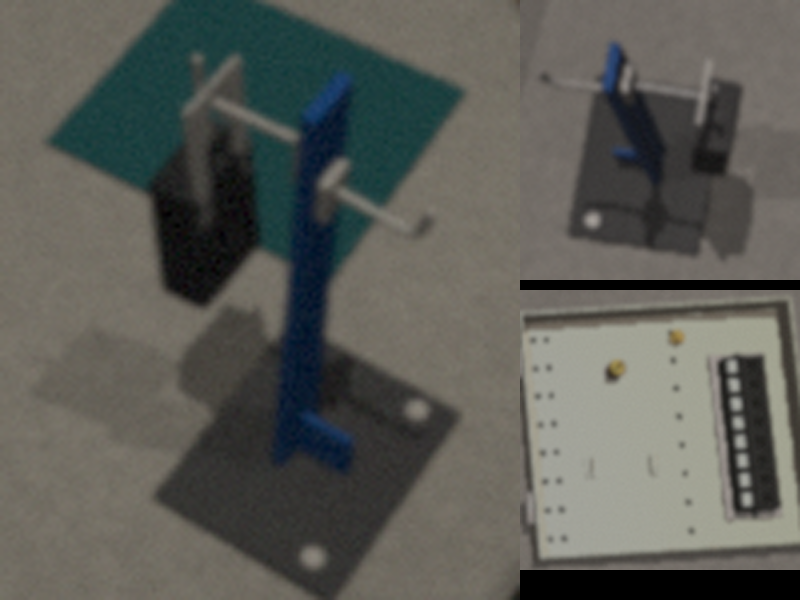

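The crop shows the lug hanging on the hook at left of the blue upright, with the converter face toward −y. In the box, the thumbscrew is the left brass head at crop (617,370), and the guide lips are at (590,468) and (652,465). Next I'll tighten the estimates and check reach.

Run:
```python
from h import *
from rig import bot
def plane(c,uv,z):
    T=c["world_from_camera"];uv=np.asarray(uv,float).reshape(-1,2)
    d=np.c_[(uv[:,0]-c["cx"])/c["fx"],-(uv[:,1]-c["cy"])/c["fy"],-np.ones(len(uv))]@T[:3,:3].T
    return T[:3,3]+d*((z-T[2,3])/d[:,2])[:,None]
for n in("scene","top"):
    c=dict(np.load(n+"0.npz"));P=cloud(c);ok=c["range_z"]>0
    hsv=cv2.cvtColor(c["img"],cv2.COLOR_RGB2HSV);h,s,v=[hsv[...,i].astype(int) for i in range(3)]
    X,Y,Z=P[...,0],P[...,1],P[...,2]
    def big(m,k=3):
        m=cv2.morphologyEx(m.astype(np.uint8),cv2.MORPH_OPEN,np.ones((k,k)))
        N,L,S,C=cv2.connectedComponentsWithStats(m);i=1+S[1:,4].argmax();return L==i
    m=big(ok&(h>78)&(h<105)&(s>70)&(Z<.03)&(X<.58)&(X>.3)&(Y>.05)&(Y<.4))
    vv,uu=np.nonzero(m);print(n,"mat",rect(plane(c,np.c_[uu,vv],.003)),m.sum())
    # walls: inside of box region: high points near
    w=ok&(Z>.036)&(Z<.055)&(X>.4)&(X<.735)&(Y>-.42)&(Y<-.05)
    w=big(cv2.dilate(w.astype(np.uint8),np.ones((2,2)))>0,1)&w
    print("walls",rect(P[w]),w.sum())
    fl=big(ok&(Z<.012)&(s<60)&(v>(130 if n=="top" else 100))&(X>.42)&(X<.74)&(Y>-.42)&(Y<-.05))
    vv,uu=np.nonzero(fl);print("floor",rect(plane(c,np.c_[uu,vv],.003)),fl.sum())
    b=ok&(h>12)&(h<30)&(s>90)&(X>.55)&(X<.63)&(Y>-.18)&(Y<-.12)
    vv,uu=np.nonzero(b);print("brass px",uu.mean(),vv.mean(),b.sum(),plane(c,[[uu.mean(),vv.mean()]],.025),P[b].mean(0),np.percentile(Z[b],[5,50,95]))
    sel=b&(Z>.03); print("top part",P[sel].mean(0),sel.sum())
    cv=ok&(v<75)&(Z>.10)&(Z<.205)&(Y<.325)&(Y>.22)&(X>.58)&(X<.7)
    p=P[cv];print("conv",cv.sum(),np.percentile(p,[1,99],axis=0).round(4).tolist())
    for a,b2 in((.115,.14),(.14,.165),(.165,.18),(.188,.198)):
        q=p[(p[:,2]>a)&(p[:,2]<b2)];print(a,rect(q),len(q))
    lug=ok&(Z>.22)&(Z<.26)&(Y<.295)&(Y>.22)&(X>.58)&(X<.7)
    print("lug",rect(P[lug]),P[lug].mean(0))
yaw=np.radians(78)
sx=np.array([np.cos(yaw),np.sin(yaw),0]);sy=np.array([-sx[1],sx[0],0])
for tilt in(0,.13,.3,.5,.7,.9):
    z=sx*np.cos(tilt)-np.array([0,0,1])*np.sin(tilt)
    for sg in(1,-1):
        q=quat(z,sg*sy)
        for pos in([.64,.275,.16],[.64,.275,.19],[.62,.15,.19]):
            print(tilt,sg,pos,(lambda j:None if j is None else np.round(j,2).tolist())(bot.inverse_kinematics(pos,q)))
```

```text
scene mat [ 0.4399  0.2277  0.1949  0.1749 82.723 ] 2322
walls [ 0.5328 -0.2034  0.2731  0.3127  1.773 ] 788
floor [ 0.7052 -0.1509  0.0824  0.2123  2.282 ] 1767
brass px 198.16438356164383 286.3972602739726 73 [[ 0.59822713 -0.15328034  0.025     ]] [ 0.59699361 -0.15448656  0.02326591] [0.00614698 0.02684625 0.03453725]
top part [ 0.59714228 -0.15480852  0.03288696] 26
conv 879 [[0.6174, 0.2561, 0.1185], [0.6708, 0.2962, 0.2025]]
0.115 [6.49400e-01 2.89000e-01 2.38000e-02 5.84000e-02 5.37009e+01] 193
0.14 [6.4850e-01 2.8610e-01 2.7400e-02 5.8500e-02 5.7511e+01] 219
0.165 [6.47700e-01 2.83000e-01 2.29000e-02 5.88000e-02 5.78602e+01] 142
0.188 [6.42200e-01 2.71300e-01 2.96000e-02 5.34000e-02 8.07093e+01] 225
lug [0.6414 0.2802 0.0456 0.0258 9.2193] [0.6437862  0.27750245 0.23944054]Traceback (most recent call last):
  File "<stdin>", line 14, in <module>
  File "<stdin>", line 13, in big
ValueError: attempt to get argmax of an empty sequence
```

Run:
```python
from h import *
from rig import bot
c=dict(np.load("top0.npz"));P=cloud(c);ok=c["range_z"]>0
hsv=cv2.cvtColor(c["img"],cv2.COLOR_RGB2HSV);h,s,v=[hsv[...,i].astype(int) for i in range(3)]
X,Y,Z=P[...,0],P[...,1],P[...,2]
print(hsv[278,297],P[278,297],hsv[215,297])
m=(h>78)&(h<105)&(s>70);m[:, :250]=0;m[:,345:]=0;m[:235]=0;m[320:]=0
sel=m&ok
print("mat",m.sum(),sel.sum(),rect(P[sel]) if sel.sum()>9 else 0,np.median(P[sel],0))
w=ok&(Z>.036)&(Z<.055)&(X>.4)&(X<.735)&(Y>-.42)&(Y<-.05)
print("walls",rect(P[w]),w.sum(),np.percentile(P[w],[1,99],axis=0))
b=ok&(h>12)&(h<30)&(s>90)&(X>.55)&(X<.63)&(Y>-.18)&(Y<-.12)
print("brass",P[b].mean(0),P[b&(Z>.03)].mean(0),b.sum())
p=P[ok&(v<75)&(Z>.10)&(Z<.205)&(Y<.325)&(Y>.22)&(X>.58)&(X<.7)]
for a,b2 in((.115,.14),(.14,.165),(.165,.18),(.188,.198)):
    q=p[(p[:,2]>a)&(p[:,2]<b2)];print(a,rect(q),len(q),np.percentile(q,[2,98],axis=0).round(3).tolist())
lug=ok&(Z>.22)&(Z<.26)&(Y<.295)&(Y>.22)&(X>.58)&(X<.7)
print("lug",rect(P[lug]),P[lug].mean(0))
yaw=np.radians(79)
sx=np.array([np.cos(yaw),np.sin(yaw),0]);sy=np.array([-sx[1],sx[0],0])
for tilt in(-.13,.13,.4,.7,.9):
    z=sx*np.cos(tilt)-np.array([0,0,1])*np.sin(tilt)
    for sg in(1,-1):
        q=quat(z,sg*sy)
        for pos in([.64,.275,.16],[.62,.15,.19]):
            print(tilt,sg,pos,(lambda j:None if j is None else np.round(j,2).tolist())(bot.inverse_kinematics(pos,q)))
```

```text
[90 66 89] [0.4319838  0.2265536  0.00317041] [ 13  26 118]
mat 552 551 [ 0.4335  0.2275  0.1898  0.1704 82.7307] [0.43272938 0.26403079 0.00217089]
walls [ 0.5681 -0.2348  0.333   0.3694  0.0221] 773 [[ 0.40670306 -0.4127901   0.03610829]
 [ 0.72958502 -0.0504547   0.05281457]]
brass [ 0.58957853 -0.15472431  0.0339031 ] [ 0.59006234 -0.15487629  0.03496361] 27
0.115 [6.10300e-01 2.83600e-01 2.56000e-02 2.40000e-03 8.19605e+01] 22 [[0.608, 0.271, 0.12], [0.613, 0.296, 0.138]]
0.14 [6.10200e-01 2.81300e-01 2.58000e-02 1.70000e-03 8.17159e+01] 25 [[0.608, 0.269, 0.142], [0.613, 0.293, 0.164]]
0.165 [6.0980e-01 2.7970e-01 2.5100e-02 1.9000e-03 8.0229e+01] 16 [[0.607, 0.267, 0.166], [0.612, 0.291, 0.18]]
0.188 [6.34800e-01 2.68700e-01 2.50000e-02 5.53000e-02 7.46382e+01] 183 [[0.609, 0.256, 0.189], [0.66, 0.285, 0.197]]
lug [ 0.6344  0.2777  0.0361  0.0281 24.6131] [0.6349883  0.27893895 0.24623382]
-0.13 1 [0.64, 0.275, 0.16] [0.67, 1.33, -0.99, 1.83, -1.22, 0.81, -1.95]
-0.13 1 [0.62, 0.15, 0.19] [0.62, 1.05, -0.59, 1.86, -1.35, 1.26, -1.96]
-0.13 -1 [0.64, 0.275, 0.16] [0.81, 1.56, -
[... 545 characters left out ...]
0.275, 0.16] [0.49, 0.87, -0.78, 1.89, -1.19, 0.62, 0.84]
0.4 -1 [0.62, 0.15, 0.19] [0.73, 0.82, -0.81, 1.89, -0.95, 0.78, 0.7]
0.7 1 [0.64, 0.275, 0.16] [-0.04, 0.59, -0.16, 1.88, -1.24, 0.76, -2.51]
0.7 1 [0.62, 0.15, 0.19] [0.07, 0.53, -0.03, 1.91, -1.14, 0.96, -2.47]
0.7 -1 [0.64, 0.275, 0.16] [0.39, 0.72, -0.76, 1.85, -0.74, 0.51, 0.28]
0.7 -1 [0.62, 0.15, 0.19] [0.58, 0.63, -0.7, 1.88, -0.74, 0.72, 0.38]
0.9 1 [0.64, 0.275, 0.16] [-0.13, 0.54, -0.14, 1.83, -0.92, 0.68, -2.86]
0.9 1 [0.62, 0.15, 0.19] [0.01, 0.47, -0.05, 1.88, -0.89, 0.85, -2.74]
0.9 -1 [0.64, 0.275, 0.16] [0.32, 0.67, -0.77, 1.8, -0.31, 0.53, -0.21]
0.9 -1 [0.62, 0.15, 0.19] [0.47, 0.55, -0.66, 1.85, -0.49, 0.71, 0.08]
```

```bash
cat >> h.py <<'E'
UP=np.array([0,0,1.])
YAW=np.radians(79);SX=np.array([np.cos(YAW),np.sin(YAW),0]);SY=np.array([-SX[1],SX[0],0])
TILT=.25
ZT=SX*np.cos(TILT)-UP*np.sin(TILT);QG=quat(ZT,-SY)
CC=np.array([.638,.276,.156]);CN=-np.cos(.13)*SX-np.sin(.13)*UP   # converter centre, face normal
TG=CC+.008*CN+.011*ZT
def shot(bot,optics,name,f,box=None):
    c=optics.capture(name);np.savez(f"{f}.npz",**c);i=c["img"][:,:,::-1]
    if box: a,b,d,e=box;i=cv2.resize(i[b:e,a:d],None,fx=4,fy=4,interpolation=2)
    cv2.imwrite(f"pics/{f}.png",i);return c
E
python3 - <<'E'
from h import *
from rig import *
bot.move_to([.5,-.15,.38],quat(-UP,np.array([0,1.,0])))
print(status.sense()["joint_pos"].round(2),status.sense()["time_s"])
bot.move_to(TG-.14*ZT+.05*UP,QG);print(status.sense()["joint_pos"].round(2))
bot.move_linear(TG-.10*ZT)
s=status.sense();print(TG,s["tcp_pos"],s["joint_pos"].round(2),s["time_s"],s["wrist_force"])
a=shot(bot,optics,"top","top1");b=shot(bot,optics,"scene","scene1")
A=cv2.resize(a["img"][120:270,200:400,::-1],(800,600),interpolation=2)
B=b["img"][220:420,270:470,::-1]
o=np.hstack([cv2.resize(a["img"][130:290,220:380],(400,400)),cv2.resize(B[:,:,::-1],(400,400))])[:,:,::-1]
cv2.imwrite("pics/pair1.png",o)
E
```

```text
[ 0.78  0.18 -0.69  1.69  0.12  1.32  1.64] 2.1667
[ 0.75  0.79 -0.78  1.9  -1.1   0.93  0.81]
[0.63852006 0.27867547 0.15224148] [0.62038598 0.18340095 0.17763681] [ 0.68  0.91 -0.78  1.91 -1.14  0.82  0.92] 4.0833 [ 0.84578954  0.01442857 -0.09945997]
```

View pics/pair1.png

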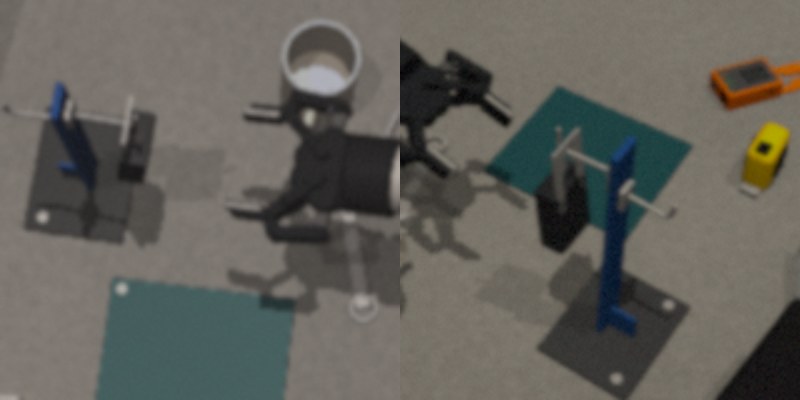

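The fingers straddle the converter: they are at crop rows 113 and 207, the box is around row 158, and everything is clear. Now I'll advance, grip, lift 31 mm and draw it away.

Run:
```python
from h import *
from rig import *
print("hit",bot.move_linear(TG,feed=.1,contact_N=6))
s=status.sense();print(s["tcp_pos"],s["wrist_force"])
close_gripper(40)
s=status.sense();print(s["width"],s["grip_force"],s["wrist_force"],s["tcp_pos"])
if .045<s["width"]<.06:
    p=s["tcp_pos"]+.031*UP
    print("hit",bot.move_linear(p,feed=.06,contact_N=15)); s=status.sense();print(s["wrist_force"],s["tcp_pos"])
shot(bot,optics,"scene","scene2");shot(bot,optics,"top","top2")
o=np.hstack([cv2.resize(cv2.imread("pics/top2.png")[130:290,200:360],(400,400),interpolation=2),cv2.resize(cv2.imread("pics/scene2.png")[240:400,290:450],(400,400),interpolation=2)])
cv2.imwrite("pics/pair2.png",o)
```

```text
hit False
[0.63889129 0.27786263 0.15206841] [ 0.45757449  0.50130585 -0.0604625 ]
0.05317914776386453 47.79577374458313 [-0.37868908 -0.91890291  1.05691554] [0.63866692 0.27842795 0.15228051]
hit False
[ 0.32591849  0.32185907 -1.80736868] [0.6386383  0.27827037 0.1831953 ]
```

View pics/pair2.png

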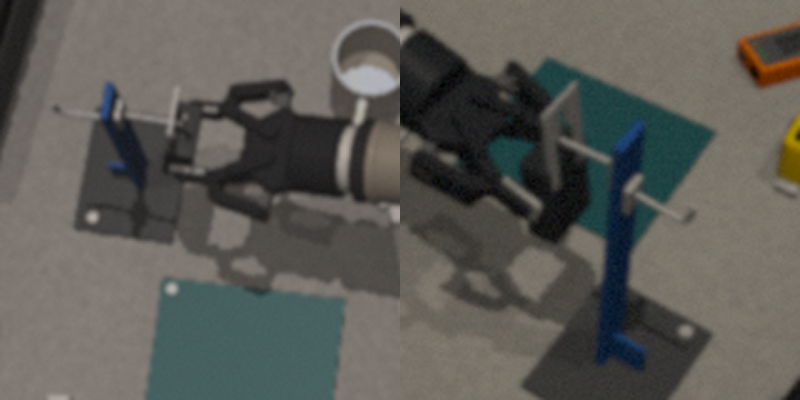

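Both views show the gripper holding the box with the lug raised clear of the hook tip and nothing touching. Next I'll draw away and find a reachable laying pose.

Run:
```python
from h import *
from rig import *
s=status.sense();p=s["tcp_pos"]-.12*SX
print("hit",bot.move_linear(p,feed=.12,contact_N=10));print(status.sense()["tcp_pos"])
Rt=R.from_quat(s["ee_rot"][[1,2,3,0]]).as_matrix()
x0=-np.sin(.13)*SX+np.cos(.13)*UP; R0=np.c_[x0,np.cross(CN,x0),CN]
Rel=R0.T@Rt; off=R0.T@(s["tcp_pos"]-.031*UP-CC); np.savez("rel.npz",Rel=Rel,off=off);print("off",off)
for d in range(-30,181,15):
    a=np.radians(d);Rc=R.from_euler("z",a).as_matrix()
    q=R.from_matrix(Rc@Rel).as_quat()[[3,0,1,2]]
    out=[]
    for z in(.10,.017):
        j=bot.inverse_kinematics(np.array([.436,.2275,z])+Rc@off,q);out.append(None if j is None else np.round(j,2).tolist())
    qd=quat(-UP,Rc[:,1]);j=bot.inverse_kinematics([.436,.2275,.05],qd);out.append(None if j is None else np.round(j,2).tolist())
    print(d,out)
```

```text
hit False
[0.61530153 0.16160384 0.18319889]
off [-4.49494060e-03 -7.86394062e-05 -1.75981608e-03]
-30 [[-0.82, 0.56, 0.52, 1.99, -0.65, 1.04, -1.98], [-0.84, 0.73, 0.57, 2.01, -0.83, 0.96, -1.79], [-0.4, 0.47, -0.26, 2.12, 0.22, 0.58, 0.24]]
-15 [[-0.82, 0.58, 0.48, 1.94, -0.54, 1.08, -1.84], [-0.87, 0.75, 0.57, 1.96, -0.73, 1.0, -1.66], [-0.35, 0.48, -0.31, 2.11, 0.26, 0.58, 0.46]]
0 [[-0.84, 0.59, 0.47, 1.9, -0.45, 1.11, -1.69], [-0.87, 0.75, 0.51, 1.93, -0.59, 1.0, -1.55], [-0.29, 0.49, -0.39, 2.11, 0.32, 0.6, 0.67]]
15 [[-0.89, 0.6, 0.46, 1.88, -0.36, 1.13, -1.53], [-0.98, 0.79, 0.6, 1.91, -0.57, 1.03, -1.34], [-0.23, 0.5, -0.47, 2.11, 0.38, 0.61, 0.87]]
30 [[-0.93, 0.61, 0.47, 1.88, -0.27, 1.12, -1.37], [-0.97, 0.76, 0.52, 1.9, -0.42, 1.0, -1.25], [-0.16, 0.52, -0.55, 2.1, 0.46, 0.64, 1.07]]
45 [[-0.8, 0.56, 0.21, 1.87, -0.05, 1.09, -1.36], [-1.08, 0.79, 0.61, 1.92, -0.4, 0.97, -1.03], [-0.08, 0.55, -0.65, 2.1, 0.54, 0.67, 1.26]]
60 [[-0.68, 0.54, -0.01, 1.89, 0.15, 1.08, -1.31], [-1.03, 0.73, 0.46, 1.93, -0.19, 0.9, -1.01], [0.01, 0.58, -0.76, 2.09, 0.62, 0.71, 1.45]]
75 [[-0.
[... 430 characters left out ...]
0.45, -0.33, 2.08, 0.66, 0.89, -0.84], [-0.79, 0.58, -0.06, 2.12, 0.66, 0.67, -0.89], [-1.05, 0.53, 0.56, 2.16, -0.51, 0.58, -2.74]]
135 [[-0.53, 0.41, -0.38, 2.15, 0.77, 0.81, -0.7], [-0.99, 0.56, 0.17, 2.2, 0.65, 0.49, -0.65], [0.03, 0.59, -0.79, 2.09, 0.65, 0.72, 2.74]]
150 [[-0.75, 0.35, -0.1, 2.23, 0.75, 0.62, -0.43], [-1.38, 0.66, 0.68, 2.29, -0.12, 0.22, 0.33], [0.17, 0.68, -0.99, 2.08, 0.81, 0.82, 2.87]]
165 [[-0.83, 0.32, 0.01, 2.29, 0.79, 0.47, -0.21], [-1.03, 0.53, 0.25, 2.33, 1.08, 0.24, -0.56], [-1.3, 0.68, 0.93, 2.17, -0.87, 0.72, -1.61]]
180 [[-0.91, 0.3, 0.15, 2.34, 0.77, 0.31, 0.09], [-0.44, 0.52, -0.38, 2.34, 1.53, 0.44, -0.64], [-1.28, 0.66, 0.89, 2.17, -0.84, 0.7, -1.38]]
```

Run:
```python
from h import *
from rig import *
L=np.load("rel.npz");Rel,off=L["Rel"],L["off"]
p=status.sense()["tcp_pos"]
bot.move_linear(np.array([.57,.10,.30]))
q=R.from_matrix(Rel).as_quat()[[3,0,1,2]]
M=np.array([.425,.205,.0])
bot.move_to(M+off+.15*UP,q);print(status.sense()["joint_pos"].round(2),status.sense()["time_s"])
bot.move_linear(M+off+.035*UP,feed=.12)
s=status.sense();print(s["tcp_pos"],s["wrist_force"],s["width"])
print(bot.move_linear(M+off+.008*UP,feed=.02,contact_N=4))
s=status.sense();print(s["tcp_pos"],s["tcp_pos"]-off,s["wrist_force"],s["moment"],s["time_s"])
shot(bot,optics,"scene","scene3");shot(bot,optics,"top","top3")
o=np.hstack([cv2.resize(cv2.imread("pics/top3.png")[200:360,220:380],(400,400),interpolation=2),cv2.resize(cv2.imread("pics/scene3.png")[200:360,290:450],(400,400),interpolation=2)])
cv2.imwrite("pics/pair3.png",o)
```

```text
[ 0.37  0.79 -1.21  1.84  0.47  1.31 -2.6 ] 11.525
[0.4209158  0.20535225 0.03392022] [-0.09026546 -0.04536526 -2.74305878] 0.05302576689662257
True
[0.4204917  0.20498477 0.01695604] [0.42498664 0.20506341 0.01871586] [ 1.25105162 -0.07358981  4.03023979] [-0.13139164 -0.15290143  0.04330236] 13.475
```

View pics/pair3.png

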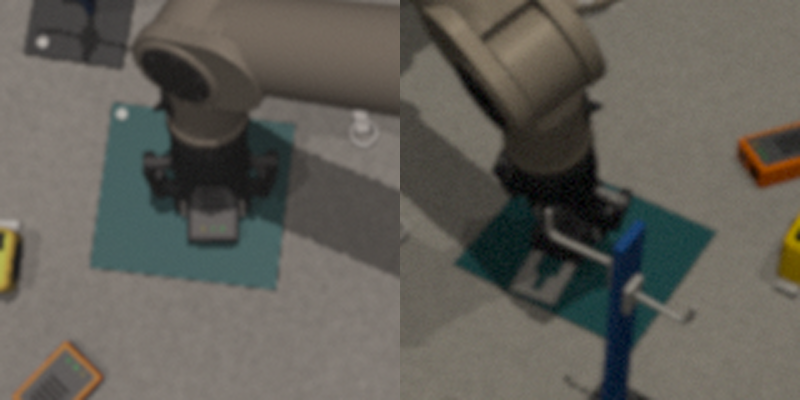

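The converter is over the mat, face up, with its tail at top-crop (213,225) and its lug toward the stand. I'll release it, retreat and measure.

Run:
```python
from h import *
from rig import *
let_go()
p=status.sense()["tcp_pos"]
bot.move_linear(p+.10*UP,feed=.15)
bot.move_to([.42,-.02,.25],quat(-UP,np.array([0,1.,0])));print(status.sense()["joint_pos"].round(2))
a=shot(bot,optics,"scene","scene4");b=shot(bot,optics,"top","top4");print(status.sense()["time_s"])
for n,c in(("scene",a),("top",b)):
    P=cloud(c);hsv=cv2.cvtColor(c["img"],cv2.COLOR_RGB2HSV);h,s,v=[hsv[...,i].astype(int) for i in range(3)]
    near=(np.abs(P[...,0]-.44)<.1)&(np.abs(P[...,1]-.205)<.07)&(c["range_z"]>0)
    m=near&(P[...,2]>.022)&(P[...,2]<.045);print(n,"box",rect(P[m]),m.sum(),np.median(P[m],0))
    m=near&(s<60)&(P[...,2]<.02)&(P[...,0]>.455)&(v>60);print("lug",rect(P[m]),m.sum())
o=np.hstack([cv2.resize(b["img"][200:320,240:360,::-1],(400,400),interpolation=2),cv2.resize(a["img"][250:350,300:400,::-1],(400,400),interpolation=2)])
cv2.imwrite("pics/pair4.png",o)
```

```text
[ 1.01  0.18 -1.19  2.06  0.2   1.02  1.29]
18.175
scene box [4.28000e-01 2.03900e-01 5.50000e-02 8.57000e-02 8.94945e+01] 492 [0.42627525 0.20555829 0.02900892]
lug [0.4996 0.205  0.0804 0.1388 0.2735] 671
top box [4.21500e-01 2.04500e-01 5.29000e-02 7.98000e-02 8.97925e+01] 642 [0.42101402 0.20437286 0.03005506]
lug [5.00400e-01 2.05100e-01 1.35800e-01 7.80000e-02 8.96674e+01] 760
```

View pics/pair4.png

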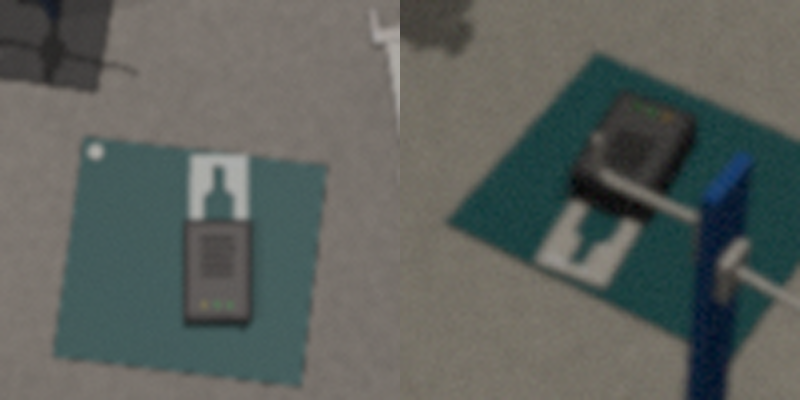

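The converter lies flat on the mat: top-crop box at (218,272), lug straight up at (220,185), yaw about 0. I'll regrasp it squarely and carry it to a hover over the screw.

```bash
cat >> h.py <<'E'
BY=np.radians(1.8);BX=np.array([np.cos(BY),np.sin(BY),0]);BYV=np.array([-BX[1],BX[0],0])
QD=quat(-UP,np.array([0,1.,0]));QB=quat(-UP,BYV)
SC=np.array([.5936,-.154,0.])
GO=.003   # TCP ahead of converter centre along its x
E
python3 - <<'E'
from h import *
from rig import *
bot.move_to([.428,.2045,.12],QD)
print(bot.move_linear([.428,.2045,.0145],feed=.1,contact_N=6))
close_gripper(50);s=status.sense();print(s["width"],s["tcp_pos"],s["wrist_force"],s["grip_force"])
bot.move_linear(s["tcp_pos"]+.11*UP,feed=.15)
H=SC+(-.0515+GO)*BX+UP*(.0145+.055)
bot.move_to(H+.06*UP,QB);bot.move_linear(H);s=status.sense();print(s["joint_pos"].round(2),s["tcp_pos"],s["time_s"],s["wrist_force"])
a=shot(bot,optics,"scene","scene5");b=shot(bot,optics,"top","top5")
o=np.hstack([cv2.resize(b["img"][180:300,400:520,::-1],(400,400),interpolation=2),cv2.resize(a["img"][230:330,150:250,::-1],(400,400),interpolation=2)])
cv2.imwrite("pics/pair5.png",o)
for n,c in(("scene",a),("top",b)):
    P=cloud(c);near=(np.abs(P[...,0]-.6)<.08)&(np.abs(P[...,1]+.154)<.05)&(c["range_z"]>0)
    hsv=cv2.cvtColor(c["img"],cv2.COLOR_RGB2HSV);h,s_,v=[hsv[...,i].astype(int) for i in range(3)]
    m=near&(P[...,2]>.050)&(P[...,2]<.075)&(P[...,0]>.587);print(n,"lug",rect(P[m]),m.sum(),np.percentile(P[m],[1,5,50,95,99],axis=0).round(4).tolist())
    m=near&(h>12)&(h<30)&(s_>90);print("brass",P[m].mean(0) if m.any() else 0,m.sum())
E
```

```text
False
0.052987770673081934 [0.42833579 0.20459589 0.01511746] [-1.91353808 -1.70009882  6.01909833] 52.564905881881714
[ 0.85  0.71 -0.92  1.9   0.73  0.9   1.16] [ 0.54552301 -0.15460138  0.06981761] 23.6417 [ 0.09698244 -0.63207411 -1.30957991]
scene lug [ 6.14200e-01 -1.54000e-01  4.79000e-02  5.47000e-02  8.94759e+01] 237 [[0.5881, -0.1766, 0.0546], [0.5903, -0.1751, 0.0555], [0.619, -0.1513, 0.0584], [0.6387, -0.1315, 0.062], [0.6404, -0.1302, 0.0636]]
brass [ 0.57162654 -0.14054962  0.16713275] 73
top lug [ 0.6228 -0.1494  0.0644  0.0463  9.0762] 161 [[0.5885, -0.1709, 0.0505], [0.5937, -0.1687, 0.0544], [0.6194, -0.1422, 0.0602], [0.6326, -0.1308, 0.0655], [0.6508, -0.1287, 0.067]]
brass [ 0.58519009 -0.14526763  0.07628805] 12
```

View pics/pair5.png

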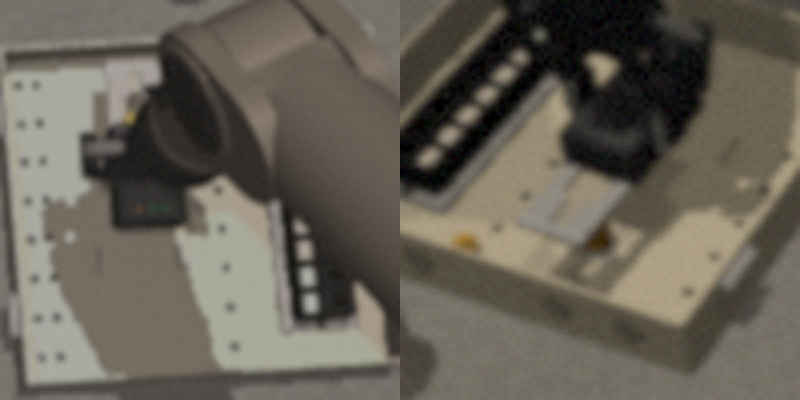

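In the scene crop, the lug hovers at (575,205) with the brass head just beyond at (598,238). The geometry agrees with the estimate, so I'll lower with contact detection.

Run:
```python
from h import *
from rig import *
s=status.sense();p=s["tcp_pos"].copy();p[1]-=.0012
bot.move_linear(p)
f0=status.sense()["wrist_force"]
p[2]=.012
print("hit",bot.move_linear(p,feed=.025,contact_N=5));s=status.sense();print(s["tcp_pos"],s["wrist_force"]-f0,s["moment"],s["time_s"])
```

```text
hit True
[ 0.54613529 -0.15633119  0.01515471] [0.08443094 0.0779671  6.69572741] [-0.00985636  0.13839728 -0.0080012 ] 25.975
```

It is flush on the floor at the same TCP height as on the mat, so the head is through the keyhole. Now I'll draw it back.

Run:
```python
from h import *
from rig import *
s=status.sense();p=s["tcp_pos"].copy();p[2]=.0150
bot.move_linear(p,feed=.05);f0=status.sense()["wrist_force"];print(f0)
t=p-.029*BX
print("hit",bot.move_linear(t,feed=.03,contact_N=8));s=status.sense();print(t,s["tcp_pos"],s["wrist_force"]-f0,s["moment"],s["time_s"])
a=shot(bot,optics,"scene","scene6")
P=cloud(a);near=(np.abs(P[...,0]-.6)<.05)&(np.abs(P[...,1]+.154)<.05)&(a["range_z"]>0)
hsv=cv2.cvtColor(a["img"],cv2.COLOR_RGB2HSV);h,s_,v=[hsv[...,i].astype(int) for i in range(3)]
m=near&(h>12)&(h<30)&(s_>90);print("brass",P[m].mean(0),m.sum())
cv2.imwrite("pics/s6.png",cv2.resize(a["img"][240:330,150:250,::-1],(660,594),interpolation=2))
```

```text
[-0.95426669 -0.68933015  0.63397144]
hit False
[ 0.5171496 -0.1572421  0.015    ] [ 0.51704289 -0.15735376  0.01514736] [0.43247387 0.26727251 5.2878976 ] [-0.11724783 -0.14236025  0.05029695] 27.3417
brass [ 0.590173   -0.15371654  0.04950801] 82
```

View pics/s6.png

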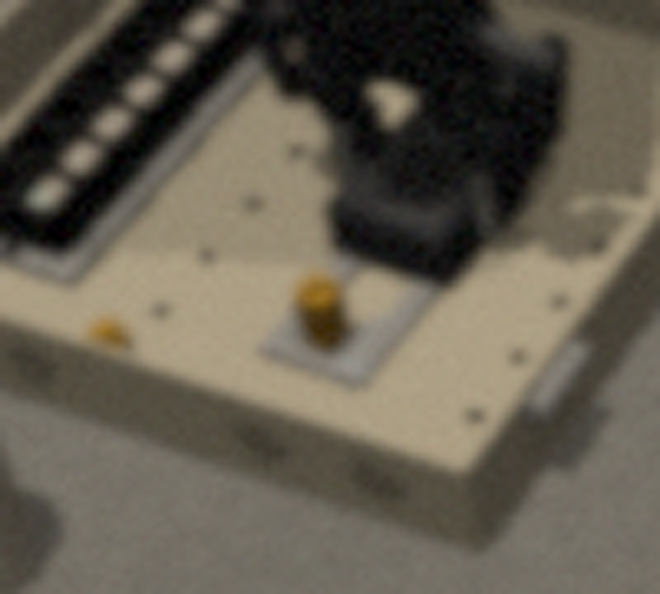

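The head sits on the lug in the narrow slot: head at (320,300), lug end at (315,365). I'll pull 1.5 mm more, release, and grip the thumbscrew.

Run:
```python
from h import *
from rig import *
s=status.sense();p=s["tcp_pos"].copy();p[2]=.015
print("hit",bot.move_linear(p-.0015*BX,feed=.02,contact_N=8))
let_go();p=status.sense()["tcp_pos"];bot.move_linear(p+.09*UP,feed=.2)
j=status.sense()["joint_pos"]
ph=BY+.8
S=np.array([.5936,-.1548,0])
bot.move_to(S+.09*UP,quat(-UP,np.array([-np.sin(ph),np.cos(ph),0])))
s=status.sense();print(s["joint_pos"].round(2),j.round(2),s["tcp_pos"],s["time_s"])
shot(bot,optics,"scene","scene7")
print("hit",bot.move_linear(S+.022*UP,feed=.06,contact_N=5))
f0=status.sense();print(f0["tcp_pos"],f0["wrist_force"],f0["moment"])
close_gripper(20);bot.dwell(.2)
s=status.sense();print(s["width"],s["tcp_pos"],s["wrist_force"]-f0["wrist_force"],s["moment"]-f0["moment"],s["grip_force"],s["time_s"])
a=np.array([-np.sin(ph),np.cos(ph),0]);print("closing-dir force",(s["wrist_force"]-f0["wrist_force"])@a,"dev",(s["tcp_pos"]-f0["tcp_pos"])@a)
```

```text
hit False
[ 0.9   0.84 -1.1   1.78  0.84  1.09  1.89] [ 0.93  0.63 -0.98  1.95  0.66  0.93  1.21] [ 0.59242821 -0.15432912  0.08850709] 29.3667
hit False
[ 0.59384684 -0.15473878  0.02237444] [-0.47228673 -0.23087028  0.33153345] [ 0.09121819 -0.09560029 -0.06370549]
0.015805580593954736 [ 0.59384881 -0.15513563  0.02212738] [ 1.83083533 -2.75212267  1.30634679] [-0.43410715 -0.09219282  0.04522975] 20.921960771083832 31.5333
closing-dir force -3.2072424122106646 dev -0.0002688659687601074
```

Run:
```python
from h import *
from rig import *
s=status.sense();j=s["joint_pos"].copy();j0=j[6]
for k in range(1,7):
    j[6]=j0-k*.26;bot.set_joints(j);s=status.sense()
    print(k,s["joint_pos"][6].round(3),s["moment"].round(3),s["wrist_force"].round(2),s["tcp_pos"].round(4),s["time_s"])
```

```text
1 1.582 [-0.26  -0.436  0.016] [ 1.95 -1.7  -1.5 ] [ 0.594  -0.1553  0.022 ] 31.8917
2 1.325 [-0.448 -0.825 -0.016] [ 4.25 -3.26 -3.94] [ 0.5941 -0.1556  0.022 ] 32.25
3 1.063 [-0.578 -0.978  0.029] [ 3.88 -2.45 -5.43] [ 0.5941 -0.1558  0.0218] 32.6083
4 0.803 [-0.656 -1.004  0.023] [ 4.74 -3.19 -6.08] [ 0.5941 -0.156   0.0217] 32.9667
5 0.543 [-0.75  -1.099  0.04 ] [ 4.99 -3.02 -7.17] [ 0.594  -0.1563  0.0215] 33.325
6 0.283 [-0.759 -1.156 -0.039] [ 4.99 -4.01 -7.76] [ 0.5939 -0.1565  0.0214] 33.6833
```

Run:
```python
from h import *
from rig import *
let_go();p=status.sense()["tcp_pos"]
bot.move_linear([p[0],p[1],.075],feed=.15)
ph=BY+.8;q=quat(-UP,np.array([-np.sin(ph),np.cos(ph),0]))
S=np.array([.5938,-.1554,0])
bot.move_to(S+.075*UP,q)
print("hit",bot.move_linear(S+.0205*UP,feed=.06,contact_N=5))
f0=status.sense()
close_gripper(22);bot.dwell(.1)
s=status.sense();print(s["width"],s["tcp_pos"],s["wrist_force"]-f0["wrist_force"],s["moment"],s["time_s"])
j=s["joint_pos"].copy();j0=j[6];M=[];tot=0
while tot<1.5:
    st=.1 if tot<.45 else .05
    tot+=st;j[6]=j0-tot;bot.set_joints(j);bot.dwell(.05);s=status.sense();mz=s["moment"][2];M.append(mz)
    b=np.median(M[1:-1][:8]) if len(M)>4 else mz
    print(round(tot,2),round(s["joint_pos"][6]-j0,3),round(mz,3),s["wrist_force"].round(1))
    if len(M)>4 and mz-b>.08: print("SEAT");break
print(status.sense()["time_s"])
```

```text
hit False
0.016033967159228033 [ 0.59376094 -0.15542135  0.02058334] [-1.84541244 -0.88977891  2.2624016 ] [-0.03813319  0.14388191  0.03477768] 37.9417
0.1 -0.097 -0.069 [-0.  -0.8  0.3]
0.2 -0.196 0.007 [-0.4  0.2 -0.6]
0.3 -0.296 0.005 [ 0.1 -0.8 -2. ]
0.4 -0.396 0.012 [ 1.8 -0.9 -3.6]
0.5 -0.496 0.009 [ 1.3 -1.6 -3.2]
0.55 -0.547 -0.048 [ 2.8 -2.4 -4.6]
0.6 -0.598 -0.04 [ 3.2 -3.  -5.4]
0.65 -0.648 -0.012 [ 4.1 -3.2 -5.9]
0.7 -0.698 -0.014 [ 3.2 -2.6 -5.3]
0.75 -0.748 -0.061 [ 4.8 -4.  -6.2]
0.8 -0.799 -0.04 [ 3.6 -3.2 -6.9]
0.85 -0.848 -0.005 [ 3.9 -2.3 -7.1]
0.9 -0.898 -0.007 [ 3.9 -3.3 -8. ]
0.95 -0.948 -0.08 [ 4.3 -4.2 -6.4]
1.0 -0.998 -0.04 [ 4.6 -2.8 -7.3]
1.05 -1.048 0.003 [ 4.8 -4.  -7.4]
1.1 -1.098 -0.049 [ 3.8 -4.2 -7. ]
1.15 -1.148 -0.015 [ 4.3 -3.9 -8.3]
1.2 -1.198 -0.027 [ 5.  -3.5 -7.5]
1.25 -1.248 0.163 [ 4.7 -4.5 -8.2]
SEAT
43.9417
```

Run:
```python
from rig import *
import numpy as np
m=[]
for k in range(8): bot.dwell(.05);m.append(status.sense()["moment"][2])
print(np.round(m,3),status.sense()["tcp_pos"],status.sense()["time_s"])
```

```text
[0.149 0.136 0.142 0.112 0.146 0.105 0.181 0.129] [ 0.59377296 -0.15613836  0.02009355] 44.3417
```

The resistance stays up at about 0.16 N m, so the screw is seated. I'll release, back off, and check.

Run:
```python
from h import *
from rig import *
let_go();p=status.sense()["tcp_pos"]
bot.move_linear([p[0],p[1],.12],feed=.15)
bot.move_to([.45,.1,.3],QD)
a=shot(bot,optics,"scene","scene8");b=shot(bot,optics,"top","top8");print(status.sense()["time_s"])
P=cloud(a)
near=(np.abs(P[...,0]-.52)<.07)&(np.abs(P[...,1]+.157)<.05)&(a["range_z"]>0)
m=near&(P[...,2]>.022)&(P[...,2]<.04)&(P[...,0]<.565);print("box",rect(P[m]),m.sum())
P=cloud(b);near=(np.abs(P[...,0]-.51)<.07)&(np.abs(P[...,1]+.157)<.05);m=near&(P[...,2]>.022)&(P[...,2]<.04)&(P[...,0]<.56);print("box",rect(P[m]),P[m][:,2].mean())
o=np.hstack([cv2.resize(b["img"][180:300,400:520,::-1],(400,400),interpolation=2),cv2.resize(a["img"][230:330,150:250,::-1],(400,400),interpolation=2)])
cv2.imwrite("pics/pair8.png",o)
```

```text
47.2333
box [ 0.5155 -0.1587  0.085   0.0593  3.6757] 491
box [ 0.5074 -0.1579  0.0791  0.0553  1.1441] 0.03033533084794528
```

View pics/pair8.png

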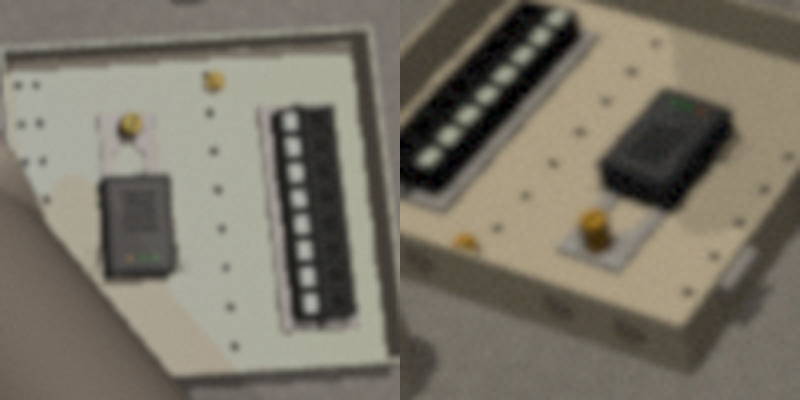

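The converter lies flat in the bay, with its box at top-crop (137,227) and the screw at (130,126), in the narrow end of the slot. The arm is clear, so I'm handing in.

```bash
python3 -c "
from rig import bot
print(bot.sign_off())"
```

```text
the job is handed in; nothing more can be done
None
```

The converter is in the free bay with the screw's neck in the narrow end of the keyhole (about 82 mm from its centre), the thumbscrew was turned until the resistance rose and then let go, and the job was handed in at about 47 s with no verdict shown.

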